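# Tip the clamp nuts out of the notched plate

### The arm

A 6-joint arm with a two-finger parallel gripper is mounted at the origin on the work surface. World frame = base frame: x ahead of the robot, y to its left, z up, the work surface at z = 0. Lengths are in mm, angles in rad, forces in N, time in s.
With the tool pointing down it reaches from about 300 to 775 mm from the base axis. Payload 14.6 kg.
Tool frame: the origin (TCP) lies at the very end of the fingers, on their centre line; the grasp point (between the pads) lies 19 mm behind it; z points along the fingers, y is the line along which they close (so a half turn about z gives the same grasp; the last joint's range is limited). The gripper opens to 94 mm and grips with 3 to 60 N. Pads are 16 mm wide; open, the fingers measure 119 mm over their backs; the gripper's body (75 mm by 177 mm) begins 78 mm behind the grasp point.
Start: joints at [-1.371, 0.3, 1.521, -0, 1.321, -0.067], TCP at [144.999, -530.532, 205.446] pointing down, gripper open.
Joint ranges: [-3.03, 3.03], [-0.79, 2.21], [0.23, 2.52], [-1.04, 4.18], [0, 3.07], [-2.55, 2.55]. Speed limits (rad/s): [2.22, 2.22, 2.57, 3.14, 3.14, 3.14].

### API

Orientations are given as [roll, pitch, yaw] about the fixed x, y, z axes, in that order (R = Rz(yaw) Ry(pitch) Rx(roll)).
In Python, from cell import manip, camera, get_calibration gives the robot as it stands. The module is installed in compiled form; this text tells all that it offers.
- The arm moves only by the tool jog_arm, never from a script. Its argument "plan" is one flat list of numbers, 6 for each row, row after row: the shift along the world's x, y, z in m, then the turn, a rotation vector about the world's x, y, z in degrees. A call has 1 to 20 rows; each row is the pose to reach, as a shift and turn from the pose commanded when the call began; what a row does not reach only later rows make up. A row lasts 1/10 s, in which the tool goes at most 50 mm and 8.59 degrees, less where a joint would pass 70% of its speed; a pose out of reach is approached as far as the arm can. A call with a gripper value outside its range is refused whole. "claw" is the finger opening in m, from 0 to 0.094, set as the call begins (left out, the last holds). The fingers move at their own pace and stop on an object; "force" is the grip in N (left out, the last holds). Time passes only in rows, so rows that repeat a pose let the fingers close. It gives the time, the measured TCP pose, the force, the opening and the grip force at its end, in the units of the state.
- manip.read_state(): the state, without advancing time (a new reading comes with each control period).
- camera(name): name is "scene" or "top" or "wrist"; returns (picture, depth): 420x560x3 uint8, red, green, blue; 420x560 float32, mm along the optical axis (not along the pixel's ray), 0 where there is no reading.
- get_calibration(name): a dict with "fx", "fy", "cx", "cy" (pixels), "origin" and "attitude" of the camera in the world. Camera axes: x right, y down, z forward; pixel columns grow to the right and rows downward; lengths in mm; the calibration is good to about 2 mm. A picture is of the moment at which its call begins: read the wrist's pose just before it. get_calibration takes no time and is no camera call; for the wrist camera it gives the pose at the moment of the call.
- manip.sign_off(): hands the job in; it is judged then, once.
The state is a dict: "clock": time; "joints": joint angles; "qd": joint speeds; "effort": joint torques, N m; "eef_pos": TCP position; "eef_rot": TCP orientation; "wrist_force": force on the tool from outside, world axes, zero at the start; "moment": the same for the moment, N m; "finger_gap": finger opening in mm; "finger_force": force on a finger pad.
Only numpy, scipy, OpenCV 4.12 (cv2) and the standard library are available. Lean on these libraries where they do the work, as an engineer would, in place of code of your own. Each camera call takes 0.05 s, during which the arm holds its last target. There are 200 camera calls.

### The job

Set the open wooden box on the bench under the notch of the tipping plate, then lift the plate's bare rear corner so that it tilts about its notched corner until all five brass nuts have slid out through the notch into the box, and lower the plate gently until it rests level again. Do not touch the nuts with the fingers and leave the other things on the bench alone.

Things in the scene. Friction and masses are not known exactly. Their poses are not given: they have to be found in the camera images.
- stand: Fixed dark wooden stand that carries the tipping plate; origin on the bench under the plate's centre, z up, +x axis points towards the plate's notched corner. Its foot is 125 mm (x from -67.5 to +57.5) by 75 mm (y) and 14 mm high; above the foot are only two slim posts under the hinge and one at x = -45 mm.
- tray (a joint): Tilt of the bare aluminium plate in rad: 0 = level, resting on the stand; grows as the rear corner is lifted and the notched corner dips; stop at 0.95. About 0.3 kg, under 3 N at the rear corner, no spring; it falls back when let go. The tilt at which the nuts slide depends on the varying friction, commonly 0.35 to 0.7 rad; they can hang up at the notch until the plate is tilted further or rocked.
- hinge (a point): Middle of the plate's hinge: a level axis along the stand's y, at stand x = +55 mm, 87 mm above the bench, close under the notched corner. All the plate turns about it.
- lift_corner (a point): The outermost point of the bare rear corner, on the plate's underside; 92 mm behind the plate's centre (stand x = -92 mm) and 91 mm above the bench when level. A rim crosses the plate 40 mm ahead of it and leaves the corner bare: a right-angled triangular lifting tab, 4 mm thick, with free space underneath (the nearest post is 39 mm ahead of the corner).
- notch_tip (a point): Tip of the notched corner, on the floor's upper face; stand x = +92 mm, 95 mm above the bench when level, 20 mm lower at a tilt of 0.6 rad. The square plate (130 mm side, 4 mm thick) has one diagonal along the stand's x. Rims 14 mm high, 4 mm thick surround its floor except for a gap of about 47 mm at this corner, where the nuts come out.
- box_center (a point): Centre (half-way up) of the loose open-topped box of pale wood, 110 x 110 mm outside, 45 mm high, walls and floor 8 mm thick, about 0.16 kg; x and y axes square to its walls. A wall can be gripped from above. A good place to catch the nuts: its centre 125 mm from the stand's origin towards the notch, walls square to the stand.
- nut1_center (a point): Centre of a loose brass clamp nut: a disc 22 mm across and 6 mm high with a boss 15 mm across on it, 10 mm high in all, 22 g; five alike lie scattered on the plate
- nut2_center (a point): As nut1
- nut3_center (a point): As nut1
- nut4_center (a point): As nut1
- nut5_center (a point): As nut1
- block: Bystander: loose cork sanding block 100 x 60 x 30 mm; origin at the centre of its underside
- glue: Bystander: glue bottle, 52 mm across, 120 mm high; origin at the centre of its underside
- varnish: Bystander: amber jar, 64 mm across, 75 mm high; origin at the centre of its underside
There are look-alikes about, which are no part of the job. Of the things that look like the stand, the largest one is meant.

How it is judged:
By the outcome, as a careful person would: the job done as asked, in the order asked, and still so for the second after the job is handed in, with the robot touching nothing.
It also fails if it takes over 72 s, if anything falls off the work surface, if the arm or the gripper's body presses on something with over 40 N, if the wrist force passes 120 N, or if a joint passes its speed limit or range.

## Working session

There is one attempt and no reset: what is moved stays moved. The work goes in short steps, Python scripts to look and compute and a tool call to move; the robot and the scene stay as the last step left them, time stands still between calls to the robot, and variables do not carry over. Pictures are saved under pics/ and viewed, at most 10 in all, crops included, and the job is handed in when it is done.

Besides the shell and the picture viewer there is one more tool, called after "Request:" as name(argument=value, ...) on one line, values as JSON. jog_arm: Moves the arm, as the interface text tells. Its arguments: {"type":"object","properties":{"plan":{"type":"array"},"claw":{"type":"number"},"force":{"type":"number"}},"required":["plan"]}

```bash
mkdir -p pics; cat > h.py <<'E'
import numpy as np, cv2
from cell import manip, camera, get_calibration
from scipy.spatial.transform import Rotation as R
def shot(n):
    c=get_calibration(n); p,d=camera(n); np.savez(f'{n}.npz',p=p,d=d); 
    import pickle; pickle.dump(c,open(f'{n}.pkl','wb')); return c,p,d
def load(n):
    import pickle; z=np.load(f'{n}.npz'); return pickle.load(open(f'{n}.pkl','rb')),z['p'],z['d']
def rot(c):
    a=np.array(c['attitude'],float)
    return a if a.shape==(3,3) else R.from_euler('xyz',a).as_matrix()
def pts(c,d):
    v,u=np.mgrid[:d.shape[0],:d.shape[1]]
    P=np.stack([(u-c['cx'])/c['fx']*d,(v-c['cy'])/c['fy']*d,d],-1)
    return P@rot(c).T+np.array(c['origin'])
def plane(c,u,v,z):
    r=rot(c)@np.array([(u-c['cx'])/c['fx'],(v-c['cy'])/c['fy'],1]); o=np.array(c['origin']); return o+r*(z-o[2])/r[2]
def save(n,p,s=1): cv2.imwrite('pics/'+n,cv2.resize(p[...,::-1],None,fx=s,fy=s))
E
python3 - <<'E'
from h import *
print(manip.read_state())
ps=[]
for n in('scene','top'):
    c,p,d=shot(n); print(n,c); save(n+'0.png',p,1.4)
c,p,d=load('top'); P=pts(c,d); print(P[210,280],P[50,50],P[400,500])
E
```

```text
{'clock': 0.0, 'joints': array([-1.37058647e+00,  3.00475987e-01,  1.52161184e+00, -4.32298925e-06,
        1.32072350e+00, -6.65784369e-02]), 'qd': array([ 0.00040088, -0.00022871,  0.00085232,  0.0011343 ,  0.00112486,
        0.00110085]), 'effort': array([-1.91110121e-03, -5.31809235e+01, -3.52733588e+01,  7.07719359e-02,
        2.44157261e-02, -8.48927789e-05]), 'eef_pos': array([ 144.95027877, -530.26278809,  204.87064759]), 'eef_rot': array([-3.14037640e+00, -7.68996526e-05,  2.66789317e-01]), 'wrist_force': array([-0.51728487, -0.38546563, -0.07161563]), 'moment': array([-0.0081723 ,  0.00731535,  0.03484239]), 'finger_force': 0.0, 'finger_gap': 94.02127920875118}
scene {'fx': 415.50089753274096, 'fy': 415.50089753274096, 'cx': 280.56132204915906, 'cy': 203.78627424013843, 'origin': array([1154.61201515, -200.20051143,  672.16027656]), 'attitude': array([-2.3024973 ,  0.02265317,  1.2888254 ])}
top {'fx': 497.7935586348327, 'fy': 497.7935586348327, 'cx': 283.33512108013696, 'cy': 214.839296599543, 'origin': array([ 463.65391599,  -57.87982121, 1097.21985755]), 'attitude': array([-3.08605874e+00,  7.30869565e-04, -1.54144428e+00])}
[ 5.35089477e+02 -4.76099105e+01 -7.38862568e-02] [882.30880552 482.70083529  -4.82483033] [ 137.78311202 -534.95732442    0.83667243]
```

View pics/top0.png

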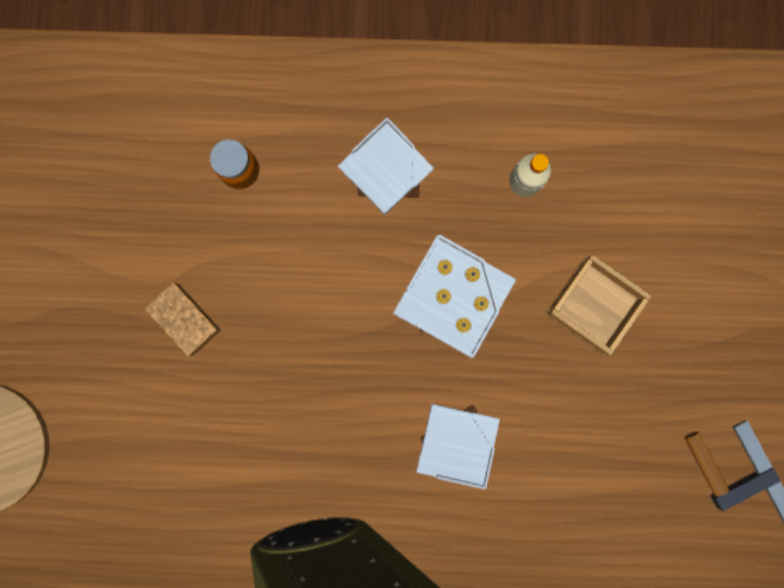

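View pics/scene0.png

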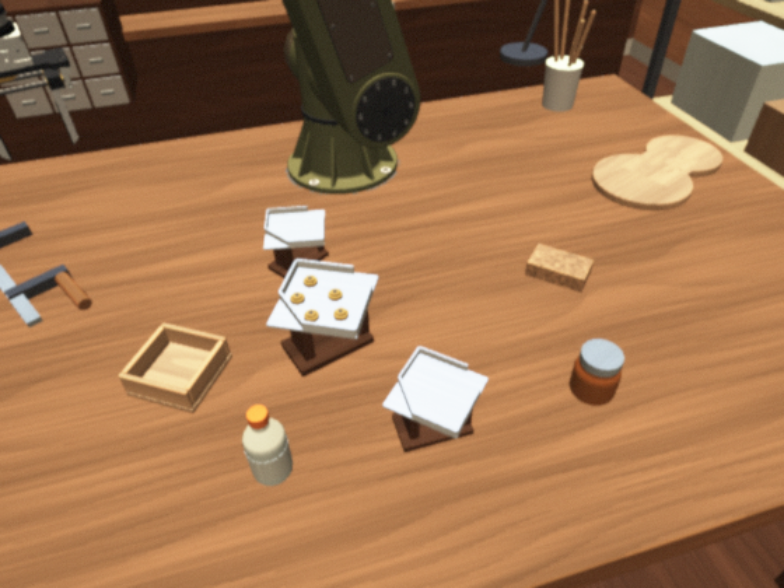

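The top view (shown at 1.4×) has three plates that look like the stand: one at (386,166), one at (454,296) with five nuts, and one at (458,447). The middle one is the largest. Its bare rear corner, with the rim across it, is near (515,280), and the notch is near (394,313). The box is at (600,305), the block at (181,320), the glue at (530,174) and the varnish at (233,163).

```bash
python3 - <<'E'
from h import *
c,p,d=load('top'); P=pts(c,d)
hsv=cv2.cvtColor(p,cv2.COLOR_RGB2HSV)
def comp(m,u,v):
    n,l=cv2.connectedComponents(m.astype(np.uint8)); k=l[int(v),int(u)]
    if k==0:
        ys,xs=np.nonzero(m); i=np.argmin((xs-u)**2+(ys-v)**2); k=l[ys[i],xs[i]]
    return l==k
Z=P[...,2]
for nm,u,v,lo,hi in[('A',386,166,60,130),('stand',454,296,80,125),('C',458,447,55,130),('box',600,305,30,60),('block',181,320,20,40),('glue',530,174,30,130),('varn',233,163,30,85)]:
    m=comp((Z>lo)&(Z<hi),u/1.4,v/1.4); q=P[m]
    r=cv2.minAreaRect(q[:,:2].astype(np.float32)); print(nm,m.sum(),np.round(r[0],1),np.round(r[1],1),round(r[2],1),'z',np.percentile(q[:,2],[5,50,95]).round(1)); 
    if nm in('stand','box'): print(cv2.boxPoints(r).round(1).tolist())
m=(hsv[...,0]>12)&(hsv[...,0]<32)&(hsv[...,1]>90)&(Z>90)&(Z<125)
n,l,s,ce=cv2.connectedComponentsWithStats(m.astype(np.uint8))
for i in range(1,n):
    if s[i,4]>15: print('nut',s[i,4],plane(c,*ce[i],101).round(1))
# wood floor Z check near
print(np.median(Z[200:230,60:100]))
crop=p[150:270,260:480]; save('crop.png',crop,3.6)
E
```

```text
A 2435 [720.2 -32.6] [102.9 102.1] 45.4 z [71.5 74.9 85. ]
stand 4221 [ 529.6 -138.3] [130.2 130.3] 62.0 z [ 92.8  96.2 109.5]
[[441.5, -165.1999969482422], [556.5, -226.39999389648438], [617.7000122070312, -111.4000015258789], [502.6000061035156, -50.20000076293945]]
C 2574 [ 314.1 -150.5] [102.1 102. ] 78.9 z [71.9 75.1 85.5]
box 948 [ 527.1 -364.3] [111.1 111.1] 56.3 z [32.4 44.3 48.4]
[[450.1000061035156, -379.6000061035156], [542.5, -441.29998779296875], [604.2000122070312, -348.8999938964844], [511.79998779296875, -287.20001220703125]]
block 1349 [486.7 275.1] [100.6  60.6] 44.8 z [26.2 29.9 33.2]
glue 623 [ 719.6 -251.3] [52.4 48. ] 54.3 z [ 41.9  83.8 121.7]
varn 817 [725.6 198.8] [58.8 60.4] 85.7 z [39.2 73.9 77.8]
nut 146 [ 725.  -255.2  101. ]
nut 75 [ 570.1 -122.4  101. ]
nut 75 [ 560.8 -162.5  101. ]
nut 76 [ 528.  -121.4  101. ]
nut 78 [ 519.2 -175.6  101. ]
nut 72 [ 487.6 -151.   101. ]
0.007550550349264995
```

View pics/crop.png

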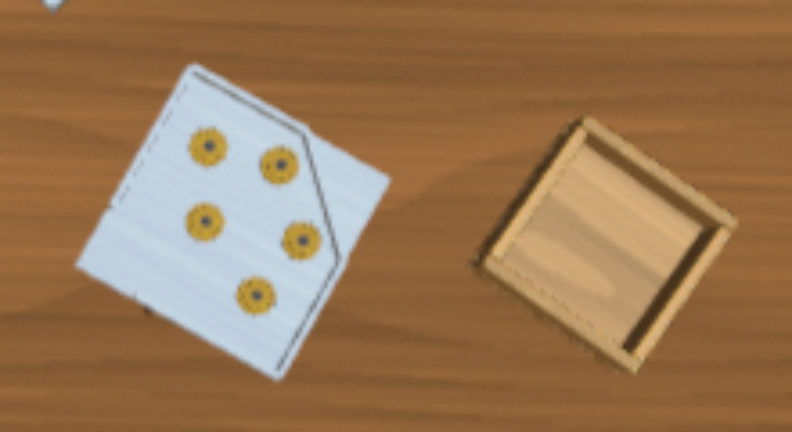

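The close crop confirms it: the middle plate has the five nuts, the bare corner is at crop (390,180), and the notch is at (78,265), on the side away from the box. The plan is to grip the box's near-side wall, carry it over the plate and set it down with its walls square to the stand.

Request:
jog_arm(plan=[0.03,0.02,0,0,0,4,0.07,0.04,-0.01,0,0,9,0.11,0.065,-0.02,0,0,14,0.15,0.09,-0.03,0,0,19,0.19,0.115,-0.04,0,0,24,0.23,0.14,-0.05,0,0,29,0.27,0.165,-0.06,0,0,34,0.31,0.19,-0.075,0,0,38,0.34,0.205,-0.085,0,0,40,0.351,0.211,-0.085,0,0,41,0.351,0.211,-0.085,0,0,41,0.351,0.211,-0.085,0,0,41,0.351,0.211,-0.085,0,0,41], claw=0.04, force=25)

```text
clock: 1.4
eef_pos: [495.1, -320.6, 121.0]
eef_rot: [3.141, 0.0, 0.98]
wrist_force: [-0.2, 1.0, -0.5]
finger_gap: 40.1
finger_force: 0.0
```

Request:
jog_arm(plan=[0,0.001,-0.03,0,0,0,0,0.001,-0.06,0,0,0,0,0.001,-0.085,0,0,0,0,0.001,-0.1,0,0,0,0,0.001,-0.106,0,0,0,0,0.001,-0.106,0,0,0,0,0.001,-0.106,0,0,0])

```text
clock: 2.1
eef_pos: [496.4, -319.1, 15.7]
eef_rot: [3.14, 0.0, 0.982]
wrist_force: [0.1, 0.0, 0.0]
finger_gap: 40.0
finger_force: 0.0
```

Request:
jog_arm(plan=[0,0,0,0,0,0,0,0,0,0,0,0,0,0,0,0,0,0,0,0,0,0,0,0,0,0,0,0,0,0,0,0,0,0,0,0,0,0,0,0,0,0], claw=0, force=25)

```text
clock: 2.8
eef_pos: [496.1, -318.6, 14.6]
eef_rot: [3.141, -0.0, 0.982]
wrist_force: [0.3, 1.5, 2.8]
finger_gap: 7.8
finger_force: 25.0
```

Request:
jog_arm(plan=[0,0,0.01,0,0,0,0,0,0.03,0,0,0,0,0,0.055,0,0,0,0,0,0.08,0,0,0,0,0,0.105,0,0,0,0,0,0.13,0,0,0,0,0,0.15,0,0,0,0,0,0.16,0,0,0,0,0,0.16,0,0,0])

```text
clock: 3.7
eef_pos: [496.3, -318.7, 175.7]
eef_rot: [3.14, 0.0, 0.982]
wrist_force: [0.7, -0.5, -2.2]
finger_gap: 7.5
finger_force: 25.0
```

Request:
jog_arm(plan=[-0.002,0.01,0,0,0,2,-0.006,0.03,0,0,0,5,-0.01,0.05,0,0,0,8.5,-0.014,0.075,0,0,0,12.5,-0.019,0.1,0,0,0,17,-0.024,0.125,0,0,0,21,-0.029,0.15,0,0,0,25,-0.034,0.175,0,0,0,29,-0.038,0.2,0,0,0,33,-0.043,0.225,0,0,0,37,-0.048,0.25,0,0,0,42,-0.053,0.275,0,0,0,46,-0.056,0.292,0,0,0,49,-0.058,0.302,0,0,0,50.5,-0.058,0.304,0,0,0,50.7,-0.058,0.304,0,0,0,50.7,-0.058,0.304,0,0,0,50.7])

```text
clock: 5.4
eef_pos: [438.0, -15.0, 174.2]
eef_rot: [-3.141, -0.0, 1.866]
wrist_force: [0.4, -0.3, -1.7]
finger_gap: 7.6
finger_force: 25.0
```

```bash
python3 - <<'E'
from h import *
print(manip.read_state()['eef_pos'],manip.read_state()['eef_rot'])
for n in('top',):
    c,p,d=shot(n); save(n+'1.png',p,1.4)
E
```

```text
[438.01008067 -15.04668748 174.22758324] [-3.14122510e+00 -4.71651689e-05  1.86610438e+00]
```

View pics/top1.png

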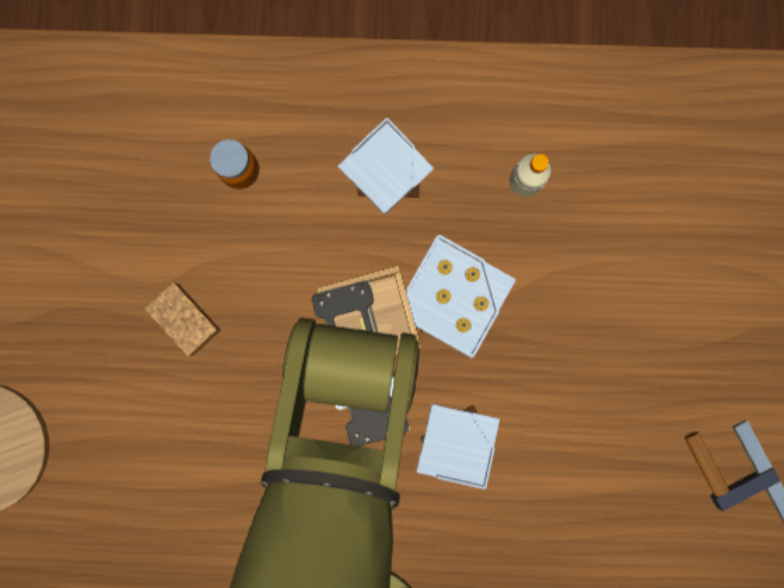

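The box sits level in the grip. The notch tip overhangs the goal, so I'll go down 40 mm further out and slide in under the tip.

Request:
jog_arm(plan=[-0.004,0.012,0,0,0,0,-0.008,0.028,0,0,0,0,-0.012,0.04,0,0,0,0,-0.012,0.04,-0.01,0,0,0,-0.012,0.04,-0.03,0,0,0,-0.012,0.04,-0.055,0,0,0,-0.012,0.04,-0.08,0,0,0,-0.012,0.04,-0.105,0,0,0,-0.012,0.04,-0.125,0,0,0,-0.012,0.04,-0.14,0,0,0,-0.012,0.04,-0.15,0,0,0,-0.012,0.04,-0.154,0,0,0,-0.012,0.04,-0.154,0,0,0,-0.009,0.03,-0.154,0,0,0,-0.005,0.017,-0.154,0,0,0,-0.002,0.006,-0.154,0,0,0,0,0,-0.154,0,0,0,0,0,-0.154,0,0,0,0,0,-0.157,0,0,0,0,0,-0.159,0,0,0])

```text
clock: 7.45
eef_pos: [437.8, -14.3, 15.1]
eef_rot: [-3.141, -0.0, 1.867]
wrist_force: [0.5, -0.1, -1.2]
finger_gap: 8.1
finger_force: 25.0
```

Request:
jog_arm(plan=[0,0,0,0,0,0,0,0,-0.001,0,0,0,0,0,-0.001,0,0,0])

```text
clock: 7.75
eef_pos: [438.1, -14.3, 14.6]
eef_rot: [3.141, 0.0, 1.868]
wrist_force: [-1.0, 1.0, 2.0]
finger_gap: 7.3
finger_force: 25.0
```

Request:
jog_arm(plan=[0,0,0,0,0,0,0,0,0,0,0,0,0,0,0,0,0,0,0,0,0,0,0,0,0,0,0,0,0,0,0,0,0.02,0,0,0,0,0,0.06,0,0,0,0,0,0.1,0,0,0,0,0,0.15,0,0,0,-0.04,-0.01,0.19,0,0,0,-0.07,-0.03,0.19,0,0,0,-0.07,-0.03,0.19,0,0,0,-0.07,-0.03,0.19,0,0,0], claw=0.04)

```text
clock: 9.05
eef_pos: [368.0, -44.8, 204.8]
eef_rot: [3.14, 0.001, 1.866]
wrist_force: [-0.5, -0.4, 0.2]
finger_gap: 39.7
finger_force: 0.0
```

```bash
python3 - <<'E'
from h import *
s=manip.read_state();print(s['eef_pos'],s['eef_rot'],s['joints'])
c,p,d=shot('top'); save('top2.png',p,1.4); P=pts(c,d)
c2,p2,d2=shot('scene'); Q=pts(c2,d2)
o=np.array([529.6,-138.3]);u=np.array([-.2925,.956]);v=np.array([-.956,-.2925])
for X in(P,Q):
    q=X.reshape(-1,3); a=(q[:,:2]-o)@u;b=(q[:,:2]-o)@v
    m=(q[:,2]>41)&(q[:,2]<49)&(a>50)&(a<200)&(abs(b)<80)
    r=cv2.minAreaRect(np.stack([a,b],1)[m].astype(np.float32)); print(m.sum(),r, a[m].min(),a[m].max(),b[m].min(),b[m].max())
E
```

```text
[368.04687905 -44.75009576 204.79339224] [3.14033930e+00 6.00423193e-04 1.86603516e+00] [-2.19941701e-01 -1.14673492e-01  1.97554177e+00  9.92134493e-05
  1.27933788e+00 -5.15209357e-01]
485 ((124.86894226074219, 1.5581817626953125), (110.03511047363281, 109.7942886352539), 0.010793013498187065) 69.84679318177855 179.89091734519755 -53.34638030724168 56.44654292758113
440 ((115.269775390625, -0.033519744873046875), (113.14715576171875, 130.06027221679688), 89.73876190185547) 50.11776973168233 180.33173284168686 -56.73602833356737 56.44856841917024
```

View pics/top2.png

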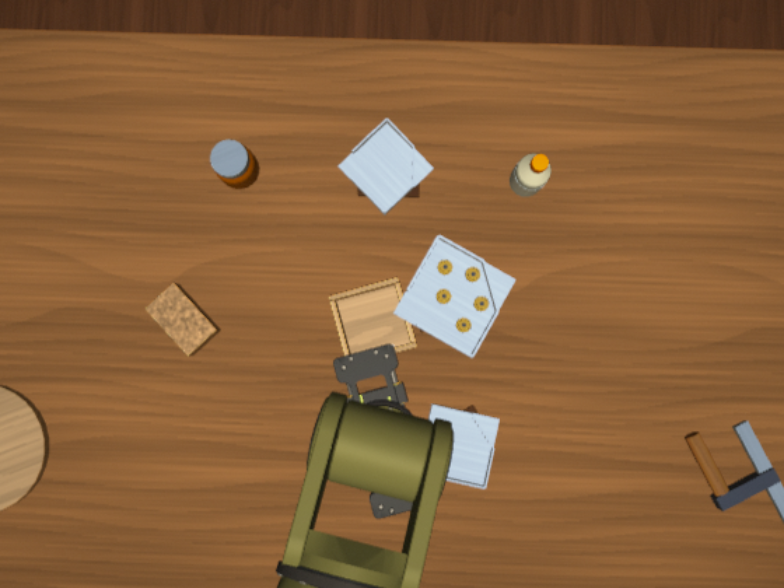

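The box is in place: centre at stand (124.9, 1.6), square to the stand. Next I'll close the fingers and go over to the rear corner. There the tool pitches 45° so the fingers point under the tab.

Request:
jog_arm(plan=[0.01,-0.01,0.01,0,0,0,0.03,-0.03,0.02,0,0,0,0.055,-0.06,0.02,0,0,0,0.08,-0.09,0.02,0,0,0,0.105,-0.115,0.02,0,0,0,0.13,-0.143,0.02,0,0,0,0.155,-0.17,0.02,0,0,0,0.18,-0.198,0.02,0,0,0,0.195,-0.215,0.02,0,0,0,0.2,-0.22,0.02,0,0,0,0.2,-0.22,0.02,6.7,2.0,0,0.2,-0.22,0.02,13.4,4.1,0,0.2,-0.22,0.02,20.1,6.1,0,0.2,-0.22,0.02,26.8,8.2,0,0.2,-0.22,0.02,33.5,10.2,0,0.2,-0.22,0.02,40.2,12.3,0,0.2,-0.22,0.02,43,13.2,0,0.2,-0.22,0.02,43,13.2,0,0.2,-0.22,0.02,43,13.2,0], claw=0)

```text
clock: 11.05
eef_pos: [568.3, -263.9, 224.0]
eef_rot: [-3.14, -0.784, 1.867]
wrist_force: [-0.5, 0.1, 1.1]
finger_gap: 0.9
finger_force: 0.0
```

```bash
python3 - <<'E'
from h import *
s=manip.read_state();print(s['eef_pos'],s['joints'],R.from_euler('xyz',s['eef_rot']).as_matrix().round(3))
E
```

```text
[ 568.29385594 -263.87981711  224.04112622] [-0.66830736  0.8708704   0.78494116  0.48790292  2.11657132 -0.845795  ] [[-0.207  0.956 -0.208]
 [ 0.677  0.293  0.675]
 [ 0.706 -0.001 -0.708]]
```

Request:
jog_arm(plan=[0,-0.001,-0.015,0,0,0,0,-0.001,-0.04,0,0,0,0,-0.001,-0.065,0,0,0,0,-0.001,-0.09,0,0,0,0,-0.001,-0.108,0,0,0,0,-0.001,-0.114,0,0,0,0,-0.001,-0.114,0,0,0,-0.003,0.009,-0.125,0,0,0,-0.006,0.019,-0.136,0,0,0,-0.009,0.029,-0.147,0,0,0,-0.012,0.039,-0.157,0,0,0,-0.015,0.048,-0.166,0,0,0,-0.016,0.053,-0.17,0,0,0,-0.016,0.053,-0.17,0,0,0,-0.016,0.053,-0.17,0,0,0])

```text
clock: 12.55
eef_pos: [552.4, -212.0, 55.4]
eef_rot: [-3.142, -0.784, 1.868]
wrist_force: [-0.1, 0.7, -0.0]
finger_gap: 0.5
finger_force: 0.0
```

```bash
python3 - <<'E'
from h import *
s=manip.read_state();print(s['eef_pos'],s['joints'],s['wrist_force'])
o=np.array([529.6,-138.3]);u=np.array([-.2925,.956]);v=np.array([-.956,-.2925])
t=s['eef_pos'];print((t[:2]-o)@u,(t[:2]-o)@v)
c,p,d=shot('scene'); save('sc3.png',p[150:320,120:320],4)
E
```

```text
[ 552.4489759  -211.99694322   55.40318026] [-0.6260253   0.92298589  1.09424247  0.45004146  1.77415316 -0.9814716 ] [-0.12447699  0.70246896 -0.01366724]
-77.13760316415525 -0.28726506882380126
```

View pics/sc3.png

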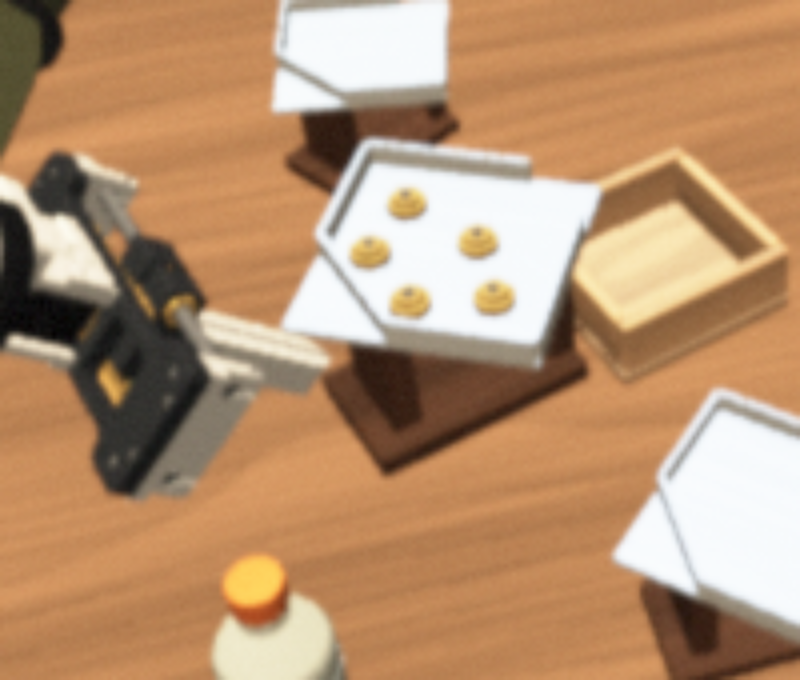

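The fingertips are at crop (325,365), under and behind the bare corner at (288,325). They're clear of the post, the plate and the glue. I'll work out the lifting arc about the hinge.

```bash
python3 - <<'E'
import numpy as np
u=np.array([-.2925,.956])
for t in np.arange(0,0.95,.05):
    x,z=-132,-23; dx=np.cos(t)*x+np.sin(t)*z-x; dz=-np.sin(t)*x+np.cos(t)*z-z
    print(round(t,2),(dx*u).round(1),round(dz+9,1),(np.degrees(t)*np.array([-.956,-.2925])).round(2))
E
```

```text
0.0 [-0.  0.] 9.0 [-0. -0.]
0.05 [ 0.3 -0.9] 15.6 [-2.74 -0.84]
0.1 [ 0.5 -1.6] 22.3 [-5.48 -1.68]
0.15 [ 0.6 -1.9] 29.0 [-8.22 -2.51]
0.2 [ 0.6 -1.9] 35.7 [-10.95  -3.35]
0.25 [ 0.5 -1.5] 42.4 [-13.69  -4.19]
0.3 [ 0.3 -0.9] 49.0 [-16.43  -5.03]
0.35 [-0.   0.1] 55.7 [-19.17  -5.87]
0.4 [-0.4  1.4] 62.2 [-21.91  -6.7 ]
0.45 [-0.9  3. ] 68.7 [-24.65  -7.54]
0.5 [-1.5  4.9] 75.1 [-27.39  -8.38]
0.55 [-2.2  7.1] 81.4 [-30.13  -9.22]
0.6 [-2.9  9.6] 87.6 [-32.86 -10.06]
0.65 [-3.8 12.4] 93.6 [-35.6  -10.89]
0.7 [-4.7 15.5] 99.4 [-38.34 -11.73]
0.75 [-5.8 18.9] 105.1 [-41.08 -12.57]
0.8 [-6.9 22.5] 110.7 [-43.82 -13.41]
0.85 [-8.1 26.4] 116.0 [-46.56 -14.25]
0.9 [-9.3 30.5] 121.1 [-49.3  -15.08]
```

Request:
jog_arm(plan=[0,0,0.003,0,0,0,0,0,0.006,0,0,0,0,0,0.009,0,0,0,0.0001,-0.0004,0.012,-1.37,-0.42,0,0.0003,-0.0009,0.0156,-2.74,-0.84,0,0.0004,-0.0013,0.019,-4.1,-1.26,0,0.0005,-0.0016,0.0223,-5.48,-1.68,0,0.0005,-0.0018,0.0257,-6.85,-2.1,0,0.0006,-0.0019,0.029,-8.22,-2.51,0,0.0006,-0.0019,0.0323,-9.6,-2.93,0,0.0006,-0.0019,0.0357,-10.95,-3.35,0,0.0006,-0.0019,0.0357,-10.95,-3.35,0])

```text
clock: 13.8
eef_pos: [552.9, -213.3, 91.2]
eef_rot: [3.141, -0.583, 1.868]
wrist_force: [2.3, -2.1, -1.3]
finger_gap: 0.2
finger_force: 1.3
```

```bash
cat > look.py <<'E'
from h import *
import sys
s=manip.read_state();print(s['clock'],s['eef_pos'].round(1),s['wrist_force'].round(1))
o=np.array([529.6,-138.3]);u=np.array([-.2925,.956]);v=np.array([-.956,-.2925])
for n in('scene','top'):
    c,p,d=shot(n); q=pts(c,d).reshape(-1,3); h=cv2.cvtColor(p,cv2.COLOR_RGB2HSV)
    a=(q[:,:2]-o)@u;b=(q[:,:2]-o)@v
    pl=(h[...,1].ravel()<50)&(h[...,2].ravel()>150)&(abs(b)<35)&(a>-45)&(a<75)&(q[:,2]>70)
    if pl.sum()>50: f=np.polyfit(a[pl],q[pl,2],1); print(n,'tilt',np.arctan(-f[0]).round(3),pl.sum())
    m=(h[...,0]>15)&(h[...,0]<30)&(h[...,1]>120)
    m=(m.ravel()&(a>-100)&(a<200)&(abs(b)<95)&(q[:,2]>4)).reshape(m.shape).astype(np.uint8)
    k,l,st,ce=cv2.connectedComponentsWithStats(m)
    for i in range(1,k):
        if st[i,4]>25: w=l.ravel()==i; print('  yel',st[i,4],ce[i].round(),np.median(a[w]).round(),np.median(b[w]).round(),np.median(q[w,2]).round())
    if len(sys.argv)>1 and sys.argv[1]==n: save(sys.argv[2],p[130:320,150:350] if n=='scene' else p[150:290,200:400],4)
E
python3 look.py
```

```text
13.8 [ 552.9 -213.3   91.2] [ 2.3 -2.1 -1.3]
scene tilt 0.199 948
  yel 34 [222. 197.] -0.0 36.0 113.0
  yel 36 [213. 206.] -31.0 13.0 120.0
  yel 37 [240. 207.] 16.0 -11.0 110.0
  yel 30 [223. 218.] -30.0 -31.0 120.0
  yel 42 [244. 220.] 3.0 -52.0 113.0
top tilt 0.184 1803
  yel 71 [316. 190.] 7.0 -43.0 113.0
  yel 69 [336. 195.] -28.0 -22.0 120.0
  yel 207 [257. 220.] 159.0 -44.0 42.0
  yel 1603 [413. 235.] -72.0 77.0 449.0
  yel 70 [315. 211.] 19.0 -3.0 110.0
  yel 72 [342. 217.] -29.0 22.0 120.0
  yel 71 [330. 232.] 3.0 44.0 114.0
  yel 940 [240. 300.] 156.0 87.0 571.0
```

Request:
jog_arm(plan=[0,0.0002,0.0033,-1.37,-0.42,0,-0.0001,0.0004,0.0067,-2.74,-0.84,0,-0.0002,0.0007,0.01,-4.1,-1.26,0,-0.0003,0.001,0.0133,-5.48,-1.68,0,-0.0004,0.0015,0.0166,-6.85,-2.1,0,-0.0006,0.002,0.02,-8.22,-2.51,0,-0.0008,0.0026,0.0233,-9.6,-2.93,0,-0.001,0.0033,0.0265,-10.95,-3.35,0,-0.001,0.0033,0.0265,-10.95,-3.35,0,-0.001,0.0033,0.0265,-10.95,-3.35,0,-0.001,0.0033,0.0265,-10.95,-3.35,0,-0.0012,0.0041,0.03,-12.3,-3.77,0,-0.0015,0.0049,0.033,-13.69,-4.19,0,-0.0018,0.0058,0.036,-15.06,-4.61,0,-0.0021,0.0068,0.0394,-16.43,-5.03,0,-0.0021,0.0068,0.0394,-16.43,-5.03,0,-0.0021,0.0068,0.0394,-16.43,-5.03,0,-0.0021,0.0068,0.0394,-16.43,-5.03,0])

```text
clock: 15.7
eef_pos: [550.5, -206.9, 129.2]
eef_rot: [-3.141, -0.286, 1.867]
wrist_force: [4.8, -1.5, 0.5]
finger_gap: 0.6
finger_force: 2.4
```

```bash
python3 look.py
```

```text
15.7 [ 550.5 -206.9  129.2] [ 4.8 -1.5  0.5]
scene tilt 0.508 910
  yel 39 [243. 192.] 44.0 25.0 110.0
  yel 57 [285. 205.] 151.0 28.0 18.0
  yel 38 [259. 210.] 43.0 -39.0 110.0
  yel 33 [293. 218.] 140.0 -17.0 19.0
top tilt 0.489 2054
  yel 1151 [409. 191.] -80.0 17.0 458.0
  yel 74 [298. 201.] 46.0 -31.0 110.0
  yel 379 [255. 221.] 149.0 -28.0 21.0
  yel 3137 [393. 242.] -33.0 76.0 491.0
  yel 73 [307. 233.] 46.0 33.0 110.0
  yel 89 [258. 246.] 152.0 32.0 18.0
```

Request:
jog_arm(plan=[-0.0003,0.001,0.0031,-1.37,-0.42,0,-0.0007,0.0022,0.0063,-2.74,-0.84,0,-0.001,0.0034,0.0094,-4.1,-1.26,0,-0.0014,0.0047,0.0125,-5.47,-1.68,0,-0.0014,0.0047,0.0125,-5.47,-1.68,0,-0.0014,0.0047,0.0125,-5.47,-1.68,0,-0.0014,0.0047,0.0125,-5.47,-1.68,0,-0.0018,0.006,0.0155,-6.84,-2.1,0,-0.0023,0.0075,0.0185,-8.21,-2.52,0,-0.0028,0.009,0.0214,-9.58,-2.93,0,-0.0032,0.0106,0.0243,-10.95,-3.35,0,-0.0032,0.0106,0.0243,-10.95,-3.35,0,-0.0032,0.0106,0.0243,-10.95,-3.35,0,-0.0032,0.0106,0.0243,-10.95,-3.35,0,-0.0032,0.0106,0.0243,-10.95,-3.35,0])

```text
clock: 17.3
eef_pos: [547.3, -196.1, 153.6]
eef_rot: [-3.141, -0.086, 1.867]
wrist_force: [3.1, -1.6, 0.7]
finger_gap: 0.2
finger_force: 1.8
```

```bash
python3 look.py scene sc5.png
```

```text
17.3 [ 547.3 -196.1  153.6] [ 3.1 -1.6  0.7]
scene tilt 0.697 755
  yel 28 [175. 167.] -97.0 -24.0 268.0
  yel 194 [287. 213.] 138.0 7.0 19.0
top tilt 0.732 1897
  yel 4632 [395. 195.] -61.0 17.0 462.0
  yel 430 [255. 222.] 148.0 -23.0 22.0
  yel 174 [260. 242.] 145.0 25.0 19.0
  yel 2604 [354. 258.] 22.0 80.0 519.0
```

View pics/sc5.png

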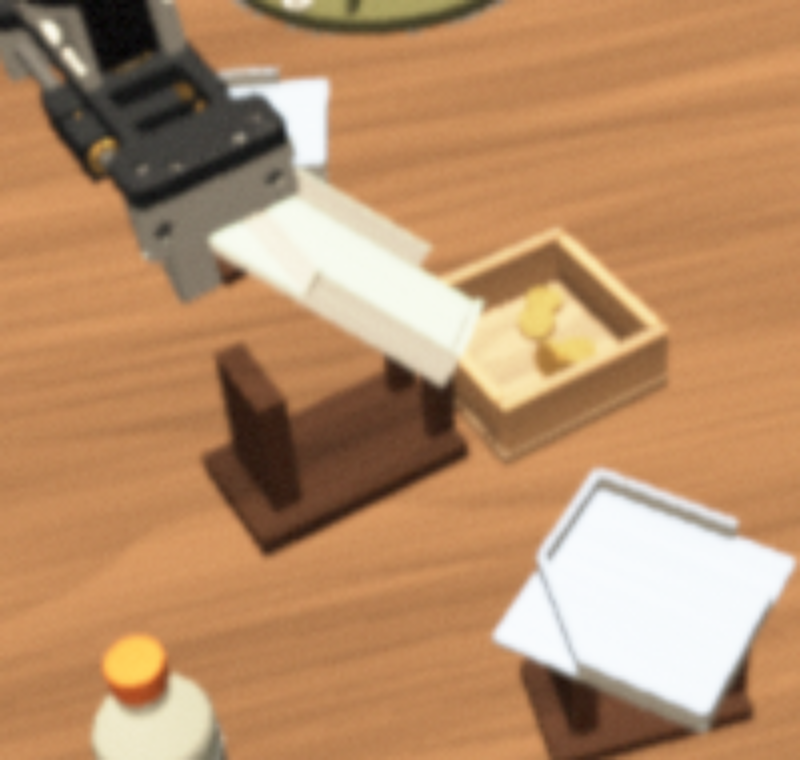

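The plate is empty in both views and the nuts are in the box at crop (540,310) and (565,355). I'll lower it back along the same arc, slower near the end.

Request:
jog_arm(plan=[0.0005,-0.0016,-0.0029,1.37,0.42,0,0.001,-0.0031,-0.0058,2.74,0.84,0,0.0018,-0.0059,-0.0118,5.48,1.68,0,0.0025,-0.0084,-0.018,8.22,2.51,0,0.0032,-0.0106,-0.0243,10.95,3.35,0,0.0038,-0.0125,-0.0307,13.69,4.19,0,0.0043,-0.0141,-0.0372,16.43,5.03,0,0.0047,-0.0154,-0.0437,19.17,5.87,0,0.005,-0.0164,-0.0504,21.9,6.7,0,0.0052,-0.017,-0.057,24.65,7.54,0,0.0053,-0.0172,-0.0604,26.0,7.96,0,0.0053,-0.0174,-0.0637,27.4,8.38,0,0.0053,-0.0174,-0.0637,27.4,8.38,0])

```text
clock: 18.7
eef_pos: [552.3, -213.6, 89.2]
eef_rot: [-3.139, -0.587, 1.866]
wrist_force: [1.7, -0.6, -0.8]
finger_gap: 0.4
finger_force: 0.9
```

Request:
jog_arm(plan=[0,0.0001,-0.0033,1.37,0.42,0,0,0.0001,-0.0067,2.74,0.84,0,0,0.0002,-0.01,4.1,1.26,0,-0.0001,0.0003,-0.0134,5.46,1.68,0,-0.0002,0.0007,-0.0167,6.83,2.1,0,-0.0003,0.001,-0.0201,8.2,2.52,0,-0.0004,0.0012,-0.0218,8.9,2.73,0,-0.0005,0.0015,-0.0234,9.58,2.93,0,-0.0005,0.0017,-0.025,10.25,3.15,0,-0.0006,0.0019,-0.0267,10.95,3.35,0,-0.0006,0.0019,-0.0277,10.95,3.35,0,-0.0006,0.0019,-0.0287,10.95,3.35,0,-0.0006,0.0019,-0.03,10.95,3.35,0,-0.0006,0.0019,-0.033,10.95,3.35,0,-0.0006,0.0019,-0.036,10.95,3.35,0,-0.0006,0.0019,-0.036,10.95,3.35,0])

```text
clock: 20.3
eef_pos: [551.8, -211.4, 53.6]
eef_rot: [-3.14, -0.786, 1.866]
wrist_force: [-0.8, -1.0, -0.4]
finger_gap: 0.5
finger_force: 0.0
```

```bash
python3 look.py
```

```text
20.3 [ 551.8 -211.4   53.6] [-0.8 -1.  -0.4]
scene tilt -0.014 1301
  yel 190 [287. 213.] 138.0 7.0 19.0
top tilt -0.008 1978
  yel 430 [255. 221.] 147.0 -23.0 22.0
  yel 645 [414. 238.] -82.0 83.0 409.0
  yel 173 [260. 242.] 145.0 25.0 19.0
  yel 1992 [279. 278.] 110.0 79.0 531.0
```

The plate is level and no longer in contact with the fingers. Backing out along the tool axis, then up.

Request:
jog_arm(plan=[0.003,-0.009,0.009,0,0,0,0.006,-0.02,0.021,0,0,0,0.01,-0.033,0.035,0,0,0,0.015,-0.048,0.05,0,0,0,0.019,-0.062,0.065,0,0,0,0.022,-0.072,0.085,0,0,0,0.022,-0.075,0.11,0,0,0,0.022,-0.085,0.14,0,0,0,0.01,-0.1,0.16,0,0,0,-0.01,-0.13,0.16,0,0,0,-0.03,-0.15,0.16,0,0,0,-0.03,-0.15,0.16,0,0,0,-0.03,-0.15,0.16,0,0,0])

```text
clock: 21.7
eef_pos: [521.9, -361.7, 214.2]
eef_rot: [-3.14, -0.785, 1.866]
wrist_force: [0.4, 0.2, -0.3]
finger_gap: 0.6
finger_force: 0.0
```

```bash
python3 look.py top top6.png; python3 -c "
from h import *
a=load('scene')[1][170:260,200:340]; b=load('top')[1][190:280,210:350]
save('box6.png',np.vstack([a,b]),3.3)"
```

```text
21.7 [ 521.9 -361.7  214.2] [ 0.4  0.2 -0.3]
scene tilt -0.013 1285
  yel 199 [287. 213.] 139.0 8.0 19.0
top tilt -0.004 1982
  yel 439 [255. 222.] 148.0 -23.0 22.0
  yel 176 [260. 242.] 145.0 25.0 19.0
  yel 27 [294. 241.] 72.0 43.0 44.0
  yel 265 [344. 270.] 35.0 90.0 507.0
```

View pics/box6.png

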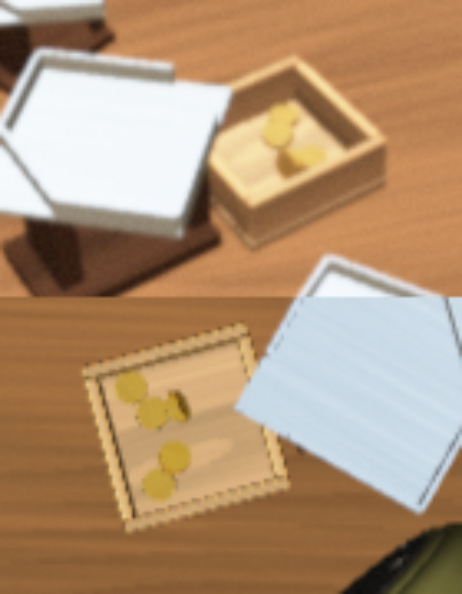

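The top view shows all five nuts in the box, at crop (130,388), (153,412), (178,406), (175,457) and (158,485). The plate is level and the arm is clear of everything.

```bash
python3 -c "
from cell import manip
print(manip.sign_off())"
```

```text
the job is handed in; nothing more can be done
None
```

The job is handed in: the box is under the notch, all five nuts slid into it, the plate rests level again, and the arm is clear, at 21.7 s of the 72 s allowed.

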